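# Stock the sloped feed trays of a packing table

## Task

Stock the two sloped feed trays with the cartons, lengthwise and the same way up as they lie: the two wide cartons one behind the other in the wide tray, the slim carton in the narrow tray. Set them down behind the hold-down bar and slide them down under it until the lowest carton in each tray rests against the end stop and the second wide carton rests against the first. Leave the mug, the tape roll and the stapler where they are.

Things in the scene. Friction and masses are not known exactly. Their poses are not given: they have to be found in the camera images.
- wide_tray_floor: Wide steel tray, floor 280 mm long, sloping 15 deg down away from the robot. Origin: mid-width on the floor at the foot of the end stop (low end, 32 mm over the table); x up the slope, y across, z square to the floor: stop face at x = 0, open high end (nearer the robot) at 280. Channel 70 mm wide, rails 15 mm high (leaning out above 8), stop 40 mm high. Cartons stick on the floor: a push of a few N slides them.
- narrow_tray_floor: Narrow steel tray, floor 280 mm long, sloping 15 deg down away from the robot. Origin: mid-width on the floor at the foot of the end stop (low end, 32 mm over the table); x up the slope, y across, z square to the floor: stop face at x = 0, open high end (nearer the robot) at 280. Channel 46 mm wide, rails 15 mm high (leaning out above 8), stop 40 mm high. Cartons stick on the floor: a push of a few N slides them.
- wide_tray_bar (a point): Fixed steel hold-down bar across the low end of the wide tray. Point: mid-width, centre of its underside, 53 mm above the tray floor and 25 mm up from the stop; same axes as the tray. The bar is 20 mm wide (15 to 35 mm from the stop) and 4 mm thick; its posts stand just outside the rails.
- narrow_tray_bar (a point): Fixed steel hold-down bar across the low end of the narrow tray. Point: mid-width, centre of its underside, 53 mm above the tray floor and 25 mm up from the stop; same axes as the tray. The bar is 20 mm wide (15 to 35 mm from the stop) and 4 mm thick; its posts stand just outside the rails.
- wide_carton_a_center (a point): Wide brown cardboard carton with white labels, 100 x 60 x 45 mm (x, y, z), 0.14 to 0.28 kg, one of two. Lies on its 100 x 60 face on the table. Point: its centre, 22.5 mm above its underside; x along its length, y across its 60 mm width, z up. The two wide cartons are alike and may be loaded in either order.
- wide_carton_b_center (a point): Wide brown cardboard carton with white labels, 100 x 60 x 45 mm (x, y, z), 0.14 to 0.28 kg, the other of two. Lies on its 100 x 60 face on the table. Point: its centre, 22.5 mm above its underside; x along its length, y across its 60 mm width, z up. The two wide cartons are alike and may be loaded in either order.
- slim_carton_center (a point): Slim brown cardboard carton with white labels, 140 x 36 x 45 mm (x, y, z), 0.11 to 0.22 kg. Lies on its 140 x 36 face on the table. Point: its centre, 22.5 mm above its underside; x along its length, y across its 36 mm width, z up.
- mug_mid (a point): White ceramic mug, 80 mm across, 90 mm tall, with a handle; bystander. Point: its centre, 45 mm up.
- tape_mid (a point): Roll of clear packing tape lying flat, 96 mm across, 48 mm high; bystander beyond the trays. Point: its centre, 24 mm up.
- stapler_mid (a point): Black desk stapler, 140 x 36 x 48 mm, long axis x; bystander beyond the trays. Point: its centre, 24 mm up.

How it is judged:
By the outcome, as a careful person would: the job done as asked, in the order asked, and still so for the second after the job is handed in, with the robot touching nothing.
It also fails if it takes over 72 s, if anything falls off the work surface, if the arm or the gripper's body presses on something with over 40 N, if the wrist force passes 120 N, or if a joint passes its speed limit or range.

## Robot

A 6-joint arm with a two-finger parallel gripper is mounted at the origin on the work surface. World frame = base frame: x ahead of the robot, y to its left, z up, the work surface at z = 0. Lengths are in mm, angles in rad, forces in N, time in s.
With the tool pointing down it reaches from about 400 to 925 mm from the base axis. Payload 12.5 kg.
Tool frame: the origin (TCP) lies between the finger pads; the fingertips stand 11 mm ahead of it and the grasp point (between the pads) lies 8 mm behind it (env.tip_extent is the distance from the TCP to the fingertips, in mm); x points along the fingers, z is the direction in which the jaws open and shut, and the axes are right-handed (so a half turn about x gives the same grasp; the last joint's range is limited). The gripper opens to 95 mm and grips with 3 to 60 N. Pads are 20 mm wide; open, the fingers measure 119 mm over their backs; the gripper's body (75 mm by 180 mm) begins 59 mm behind the grasp point.
Start: joints at [-1.306, 0.491, 1.559, -0, 1.092, -0.106], TCP at [226.499, -582.532, 225.661] pointing down, gripper open.
Joint ranges: [-3.1, 3.1], [-0.84, 2.19], [0.05, 2.79], [-1.13, 4.28], [0.06, 2.93], [-2.69, 2.69]. Speed limits (rad/s): [2.22, 2.22, 2.79, 3.14, 3.14, 3.14].

## Interface

Orientations are given as [roll, pitch, yaw] about the fixed x, y, z axes, in that order (R = Rz(yaw) Ry(pitch) Rx(roll)).
In Python, from cell import status, imaging, env gives the robot as it stands. The module is installed in compiled form; this text tells all that it offers.
- The arm moves only by the tool apply_moves, never from a script. Its argument "increments" is a list of rows, each a list of 5 numbers: the closure, from 0 (fully open) to 1 (shut), then the shift along the tool's x, y, z in mm, then the turn about the tool's x in degrees. A call has 1 to 10 rows; each row shifts and turns the commanded pose from where the row before left it, along the tool's axes as they then stand; what a row does not reach is not made up. A row lasts 1/10 s, in which the tool goes at most 50 mm and 8.59 degrees, less where a joint would pass 70% of its speed; a pose out of reach is approached as far as the arm can. A call with a gripper value outside its range is refused whole. The fingers move at their own pace and stop on an object; the grip force is fixed at half the most. Time passes only in rows, so rows that do not move let the fingers close. It gives the time, the measured TCP pose, the force and the opening at its end, in the units of the state.
- status.state(): the state, without advancing time (a new reading comes with each control period).
- imaging.read_camera(name): name is "side" or "top"; returns a dict with "pixels" (420x560x3 uint8, red, green, blue), "fovy" (degrees; the focal length in pixels is half the picture's height over the tangent of half this angle, whatever the lens; pixels are square), "cx", "cy" (the principal point, pixels), "R" (3x3) and "t" (3): a world point X has camera coordinates R X + t. Camera axes: x right, y down, z forward; pixel columns grow to the right and rows downward; lengths in mm; the calibration is good to about 2 mm. A picture is of the moment at which its call begins. There is no depth.
- env.job_done(): hands the job in, once; it reports no verdict.
The state is a dict: "t": time; "joints": joint angles; "qvel": joint speeds; "tau": joint torques, N m; "eef_pos": TCP position; "tcp_rot": TCP orientation; "ft_force": force on the tool from outside, world axes, zero at the start; "moment": the same for the moment, N m; "opening": opening from 0.0 (shut) to 1.0 (fully open).
Only numpy, scipy, OpenCV 4.12 (cv2) and the standard library are available. Lean on these libraries where they do the work, as an engineer would, in place of code of your own. Each camera call takes 0.05 s, during which the arm holds its last target. There are 200 camera calls.

## Working session

There is one attempt and no reset: what is moved stays moved. The work goes in short steps, Python scripts to look and compute and a tool call to move; the robot and the scene stay as the last step left them, time stands still between calls to the robot, and variables do not carry over. Pictures are saved under pics/ and viewed, about 8 in all and at most 12, crops included, and the job is handed in when it is done.

Besides the shell and the picture viewer there is one more tool, called after "Request:" as name(argument=value, ...) on one line, values as JSON. apply_moves: Moves the arm, as the interface text tells. Its arguments: {"type":"object","properties":{"increments":{"type":"array"}},"required":["increments"]}

```bash
mkdir -p pics; python3 - <<'E'
from cell import status, imaging, env
import cv2,pickle
print(status.state())
for n in("top","side"):
    d=imaging.read_camera(n);pickle.dump(d,open(n+"0.pkl","wb"))
    print(n,{k:v for k,v in d.items() if k!="pixels"})
    cv2.imwrite(f"pics/{n}0.png",cv2.resize(d["pixels"][:,:,::-1],(800,600),interpolation=cv2.INTER_CUBIC))
E
```

```text
{'t': 0.0, 'joints': array([-1.30559544e+00,  4.91545050e-01,  1.55947424e+00, -8.53038064e-06,
        1.09167434e+00, -1.05624265e-01]), 'qvel': array([0.00047062, 0.00111123, 0.00063828, 0.00120796, 0.0002154 ,
       0.00096467]), 'tau': array([-1.51951386e-03, -6.12638354e+01, -2.58179086e+01,  6.92676427e-02,
        4.82246862e-02, -9.55320866e-05]), 'eef_pos': array([ 226.43288959, -582.28506288,  225.06221398]), 'tcp_rot': array([3.04283994, 1.56969533, 1.8428727 ]), 'ft_force': array([0.66118799, 0.19722354, 0.60275019]), 'moment': array([ 0.0607645 , -0.05698471,  0.03735663]), 'opening': 1.0021697478471834}
top {'fovy': 50.58018585813235, 'cx': 276.01542898527435, 'cy': 212.16297656160603, 'R': array([[ 0.00579943, -0.99994898,  0.0082708 ],
       [-0.99517042, -0.00658181, -0.09794142],
       [ 0.09799086, -0.00766285, -0.99515781]]), 't': array([ -10.06524469,  607.4215154 , 1141.07012704])}
side {'fovy': 54.454589864238336, 'cx': 281.65880901470643, 'cy': 203.27451524200734, 'R': array([[-0.81797495, -0.57468201,  0.02564322],
       [-0.29923605,  0.3870005 , -0.87217452],
       [ 0.49129907, -0.72109029, -0.48852229]]), 't': array([482.26323854, 268.05494021, 875.33854172])}
```

View pics/top0.png

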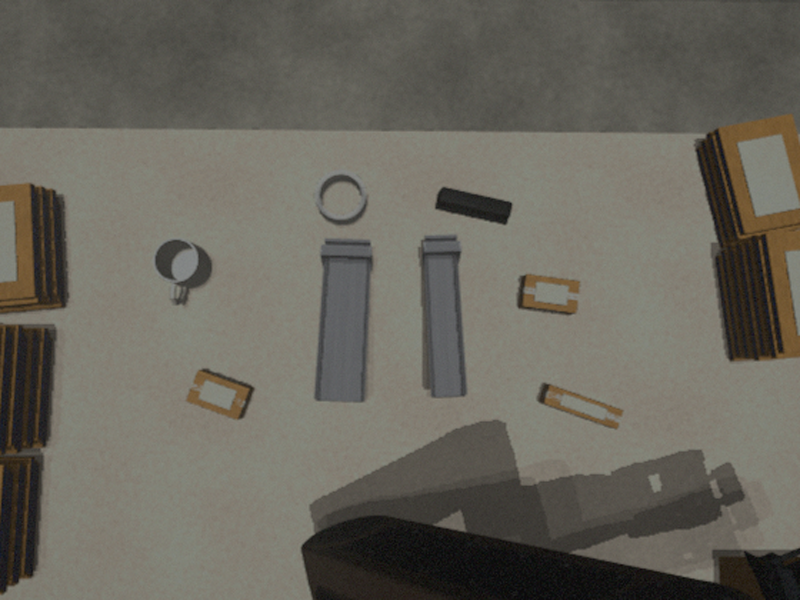

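View pics/side0.png

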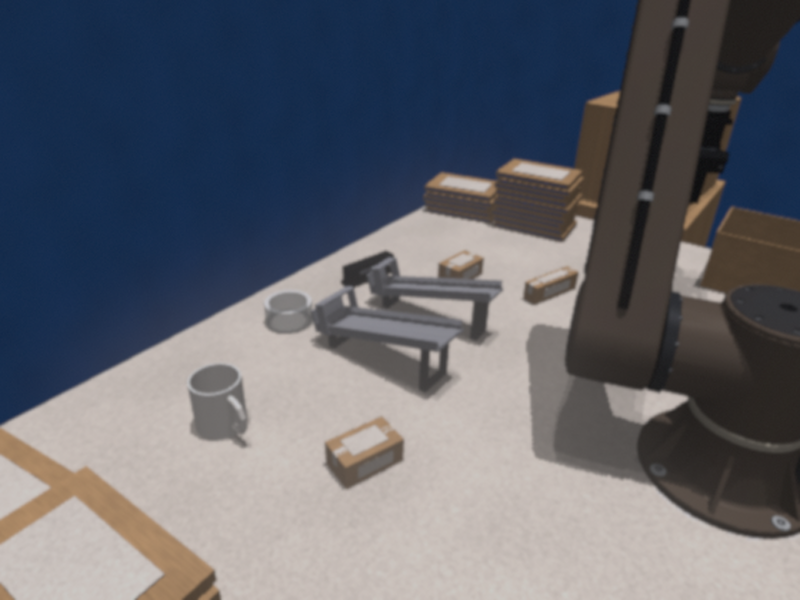

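```bash
cat > h.py <<'E'
import numpy as np,cv2,pickle
from cell import status,imaging,env
def ray(d,u,v,z):
    "world point at height z seen at native pixel u,v"
    f=210/np.tan(np.radians(d["fovy"]/2)); R=np.array(d["R"]);c=-R.T@d["t"]
    r=R.T@np.array([(u-d["cx"])/f,(v-d["cy"])/f,1]); return c+r*(z-c[2])/r[2]
def proj(d,X):
    f=210/np.tan(np.radians(d["fovy"]/2)); x=np.array(d["R"])@np.array(X)+d["t"]; return x[:2]/x[2]*f+[d["cx"],d["cy"]]
def crop(d,x,y,w,h,s): return cv2.resize(d["pixels"][y:y+h,x:x+w,::-1],None,fx=s,fy=s,interpolation=cv2.INTER_CUBIC)
E
python3 - <<'E'
from h import *
T=pickle.load(open("top0.pkl","rb"));S=pickle.load(open("side0.pkl","rb"))
m=np.zeros((600,800,3),np.uint8)
for i,(x,y) in enumerate([(358,186),(128,255),(378,262)]): m[:200,i*265:i*265+260]=crop(T,x,y,52,40,5)
m[205:605,:368]=cv2.resize(crop(T,215,160,115,125,3.2),(368,400))[:395]
m[205:205+315,375:795]=crop(S,215,170,140,105,3)
cv2.imwrite("pics/m.png",m)
# orange segmentation
hsv=cv2.cvtColor(T["pixels"],cv2.COLOR_RGB2HSV)
for x,y in [(358,186),(128,255),(372,262)]:
    c=hsv[y:y+40,x:x+70 if x==372 else x+52]; k=((c[...,1]>90)&(c[...,2]>110)).astype(np.uint8)
    ys,xs=np.nonzero(k); P=np.array([ray(T,a+x,b+y,45)[:2] for a,b in zip(xs,ys)],np.float32)
    print(cv2.minAreaRect(P),len(P))
E
```

```text
((627.03759765625, -292.2358703613281), (96.43132019042969, 56.282833099365234), 82.20051574707031) 365
((439.86077880859375, 310.67413330078125), (96.45974731445312, 57.11521911621094), 69.82788848876953) 426
((422.3985595703125, -346.56817626953125), (135.97756958007812, 33.23275375366211), 71.95561981201172) 255
```

View pics/m.png

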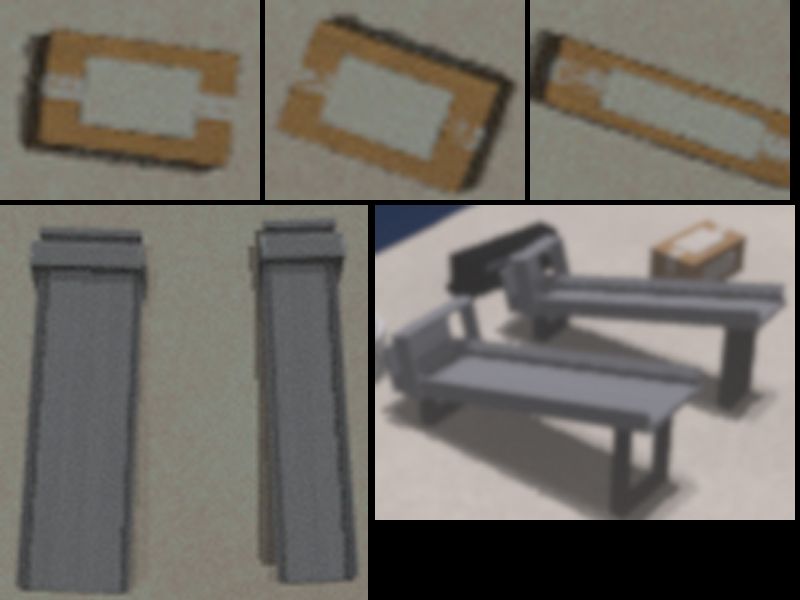

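```bash
cat >> h.py <<'E'
s,c=np.sin(np.radians(15)),np.cos(np.radians(15))
def tray(p,q):
    "tray point q -> world; p=(X0,Y0,yaw): yaw of the uphill direction minus pi"
    h=q[0]*c-q[2]*s; a=p[2]+np.pi
    return np.array([p[0]+h*np.cos(a)-q[1]*np.sin(a),p[1]+h*np.sin(a)+q[1]*np.cos(a),32+q[0]*s+q[2]*c])
E
python3 - <<'E'
from h import *
from scipy.optimize import least_squares
T=pickle.load(open("top0.pkl","rb"));S=pickle.load(open("side0.pkl","rb"))
obs={"W":[((280,0,15),(72.5,590)),((25,0,57),(89,254))],"N":[((280,0,15),(317,580)),((25,0,57),(302,249))]}
it=crop(T,205,150,135,140,4);iS=crop(S,215,165,140,115,4);
for n,o in obs.items():
    w=35 if n=="W" else 23
    fit=least_squares(lambda p:np.concatenate([proj(T,tray(p,q))-np.array([215+a/3.2,160+(b-205)/3.2]) for q,(a,b) in o]),[700,0,0])
    p=fit.x;print(n,p,np.degrees(p[2]),fit.fun)
    for im,d,x,y in((it,T,205,150),(iS,S,215,165)):
        for L in([(0,-w,0),(280,-w,0),(280,w,0),(0,w,0),(0,-w,0)],[(15,-w,57),(35,-w,57),(35,w,57),(15,w,57),(15,-w,57)],[(0,-w,40),(0,w,40)]):
            cv2.polylines(im,[np.array([(proj(d,tray(p,q))-[x,y]+.5)*4 for q in L]).round().astype(np.int32)],0,(0,0,255),1)
m=np.zeros((600,800,3),np.uint8)
m[:560,:540]=it
cv2.imwrite("pics/o1.png",np.hstack([cv2.resize(it,(385,400)),cv2.resize(iS,(413,339))[:].copy() if 0 else np.vstack([cv2.resize(iS,(413,339)),np.zeros((61,413,3),np.uint8)])]))
E
```

```text
W [ 7.01670930e+02  7.78210825e+01 -2.80455577e-02] -1.6068920928760548 [ 0.01602045 -0.47476523 -0.01775735  0.50886751]
N [ 7.08557533e+02 -8.87636537e+01  3.40949642e-02] 1.9534975519001287 [ 0.00418041  0.14416005 -0.00408206 -0.15447923]
```

View pics/o1.png

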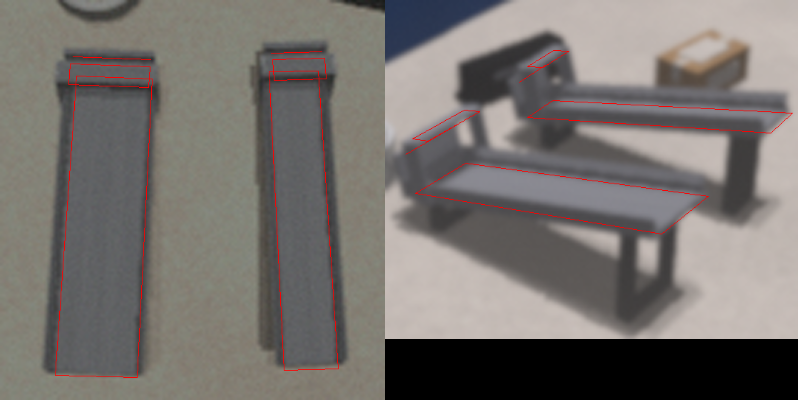

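```bash
python3 - <<'E'
from h import *
from scipy.optimize import least_squares
T=pickle.load(open("top0.pkl","rb"))
I=cv2.GaussianBlur(T["pixels"].astype(np.float32),(0,0),.8); r=I[...,0]/I[...,2]
print(np.round(r[230,210:270],2)); 
res={}
for n,a,b in(("W",205,272),("N",280,340)):
    rows=[]
    for v in range(185,276,6):
        row=r[v-1:v+2,a:b].mean(0); hi=np.median(np.r_[row[:6],row[-6:]]);mid=row[len(row)//2-6:len(row)//2+6].mean();th=(hi+mid)/2
        x=np.nonzero(row<th)[0];i,j=x[0],x[-1]
        L=a+i-(th-row[i])/(row[i-1]-row[i]);R=a+j+(th-row[j])/(row[j+1]-row[j]);rows.append((v,L,R))
    rows=np.array(rows);print(n,np.round(rows[::3],1).tolist())
    # outer top rail edges at tray (x,±e,15): fit X0 fixed by end edge, Y0,yaw,e
    X0={"W":701.5,"N":708}[n]
    def f(q):
        p=(X0,q[0],q[1]);o=[]
        for v,L,R in rows:
            for u,sg in((L,1),(R,-1)):
                # find tray x giving row v
                xs=np.array([0,300.]);vv=[proj(T,tray(p,(x,-sg*q[2],15)))[1] for x in xs];x=np.interp(v,vv,xs) if vv[0]<vv[1] else 0
                o.append(proj(T,tray(p,(x,-sg*q[2],15)))[0]-u)
        return np.array(o)
    g=least_squares(f,[0,0,40],loss="soft_l1",x_scale=[10,.05,10]);print(g.x,np.degrees(g.x[1]),np.abs(g.fun).max())
    cx=int(rows[-1,1:].mean()); print([int(t) for t in I[270:292,cx-4:cx+5].mean((1,2))],np.round(r[270:292,cx-4:cx+5].mean(1),2), [int(t) for t in I[160:192,cx-4:cx+5].mean((1,2))])
E
```

```text
[1.09 1.09 1.1  1.1  1.11 1.11 1.1  1.11 1.12 1.1  1.1  1.1  1.09 1.06
 1.01 0.98 0.98 0.98 0.98 0.97 0.96 0.96 0.96 0.97 0.97 0.97 0.96 0.96
 0.95 0.95 0.95 0.97 0.98 0.97 0.96 0.96 0.96 0.96 0.96 0.97 0.97 0.97
 0.97 0.97 0.97 0.97 1.   1.06 1.12 1.15 1.14 1.14 1.13 1.13 1.13 1.14
 1.15 1.14 1.11 1.1 ]
W [[185.0, 225.8, 259.5], [203.0, 225.6, 257.6], [221.0, 224.0, 257.2], [239.0, 222.5, 256.4], [257.0, 221.1, 255.7], [275.0, 219.9, 254.5]]
[ 8.05875414e+01 -2.47404801e-02  4.17798618e+01] -1.4175250934676582 0.8019550932368702
[96, 96, 96, 97, 97, 97, 97, 97, 96, 96, 100, 111, 121, 124, 125, 125, 126, 126, 126, 126, 126, 126] [0.97 0.97 0.97 0.97 0.97 0.97 0.97 0.97 0.97 0.98 1.03 1.1  1.13 1.13
 1.13 1.12 1.11 1.11 1.12 1.12 1.11 1.11] [125, 126, 126, 125, 125, 123, 116, 103, 89, 75, 69, 79, 92, 96, 96, 96, 96, 93, 80, 64, 65, 75, 80, 86, 93, 97, 98, 98, 97, 97, 97, 97]
N [[185.0, 296.1, 320.0], [203.0, 297.5, 321.2], [221.0, 298.5, 322.1], [239.0, 299.6, 323.4], [257.0, 300.2, 324.8], [275.0, 301.5, 325.6]]
[-8.83077517e+01  3.51097354e-02  3.01138683e+01] 2.0116396571883213 0.7278704913359775
[96, 96, 96, 96, 96, 95, 93, 96, 107, 118, 122, 123, 123, 122, 121, 120, 121, 122, 122, 121, 122, 122] [0.97 0.97 0.97 0.97 0.96 0.97 0.98 1.04 1.12 1.15 1.14 1.14 1.14 1.15
 1.15 1.15 1.15 1.15 1.15 1.15 1.15 1.15] [127, 126, 126, 121, 109, 93, 77, 68, 76, 90, 96, 96, 96, 96, 93, 81, 64, 56, 62, 73, 80, 86, 91, 93, 93, 94, 94, 95, 95, 95, 95, 95]
```

```bash
cat >> h.py <<'E'
from scipy.spatial.transform import Rotation as Ro
W=(701,80.6,np.radians(-1.42));N=(708,-88.3,np.radians(2.01))
def plan(tgt,jaw=None,back=0):
    "tool-frame shift (after turning) and turn deg to bring TCP to tgt with jaw axis at angle jaw (deg, mod 180)"
    st=status.state();p=st["eef_pos"];R=Ro.from_euler("xyz",st["tcp_rot"]).as_matrix()
    j=np.degrees(np.arctan2(R[1,2],R[0,2])); dt=0 if jaw is None else (j-jaw+90)%180-90   # +turn about down-axis lowers world yaw
    R2=R@Ro.from_euler("x",dt,degrees=True).as_matrix()
    print("t%.1f pos"%st["t"],p.round(1),"jaw %.1f"%j,"F",st["ft_force"].round(1),"open %.3f"%st["opening"],"q6 %.2f"%st["joints"][5],"down",R[:,0].round(3))
    print("-> turn %.1f shift"%dt,(R2.T@(np.array(tgt)-p)).round(1))
E
python3 - <<'E'
from h import *
plan((627,-292,120),82.2+90)
for n,p,x in(("A",W,115),("B",W,215),("S",N,150)):print(n,tray(p,(x,0,41)))
E
```

```text
t0.1 pos [ 226.4 -582.3  225.1] jaw -68.8 F [-0.7  0.4 -0.1] open 0.998 q6 -0.11 down [-0.     0.001 -1.   ]
-> turn -61.0 shift [105.3 341.9 357.5]
A [600.56096509  83.08975822 101.36714906]
B [503.998046    85.48343237 127.24905357]
S [573.80532495 -93.00963141 110.42581564]
```

Request:
apply_moves(increments=[[0,0,0,0,-7.6],[0,0,0,0,-7.6],[0,0,0,0,-7.6],[0,0,0,0,-7.6],[0,0,0,0,-7.6],[0,0,0,0,-7.6],[0,0,0,0,-7.6],[0,0,0,0,-7.8],[0,0,28,29,0],[0,0,28,29,0]])

```text
t: 1.1
eef_pos: [291.5, -534.5, 225.1]
tcp_rot: [2.062, 1.57, 1.925]
ft_force: [0.4, -0.6, -0.1]
opening: 0.997
```

Request:
apply_moves(increments=[[0,5,28,29,0],[0,5,28,29,0],[0,5,28,29,0],[0,10,28,29,0],[0,10,28,29,0],[0,10,28,29,0],[0,10,28,29,0],[0,10,28,29,0],[0,10,28,29,0],[0,10,28,29,0]])

```text
t: 2.1
eef_pos: [617.8, -295.3, 139.9]
tcp_rot: [2.928, 1.57, 2.793]
ft_force: [0.4, -0.4, -0.2]
opening: 1.001
```

```bash
python3 -c "
from h import *
plan((627,-292,33),82.2+90)"
```

```text
t2.1 pos [ 617.8 -295.3  139.9] jaw -7.8 F [ 0.4 -0.4 -0.2] open 1.001 q6 -0.41 down [-0.  0. -1.]
-> turn 0.0 shift [106.9   4.5   8.7]
```

Request:
apply_moves(increments=[[0,0,4.5,8.5,0],[0,25,0,0,0],[0,25,0,0,0],[0,25,0,0,0],[0,20,0,0,0],[0,12,0,0,0],[0,0,0,0,0],[0,0,0,0,0]])

```text
t: 2.9
eef_pos: [625.8, -293.7, 34.3]
tcp_rot: [-0.531, 1.57, -0.667]
ft_force: [0.4, 0.3, 0.1]
opening: 1.004
```

```bash
python3 - <<'E'
from h import *
plan((627,-292,33),82.2+90)
T=imaging.read_camera("top");S=imaging.read_camera("side")
m=np.zeros((400,800,3),np.uint8)
m[:400,:400]=crop(T,334,156,100,100,4);m[:400,400:]=crop(S,270,130,100,100,4)
cv2.imwrite("pics/g1.png",m)
E
```

```text
t2.9 pos [ 625.8 -293.7   34.3] jaw -7.8 F [0.4 0.3 0.1] open 1.004 q6 -0.40 down [ 0.001 -0.    -1.   ]
-> turn 0.0 shift [1.3 1.9 0.9]
```

View pics/g1.png

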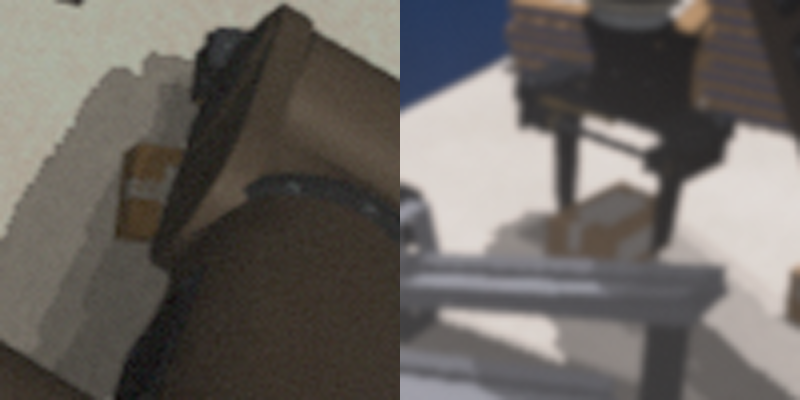

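Request:
apply_moves(increments=[[0,0,1.9,0,0],[1,0,0,0,0],[1,0,0,0,0],[1,0,0,0,0],[1,0,0,0,0],[1,0,0,0,0],[1,0,0,0,0],[1,0,0,0,0],[1,0,0,0,0],[1,0,0,0,0]])

```text
t: 4.0
eef_pos: [626.0, -291.4, 33.6]
tcp_rot: [-0.748, 1.571, -0.883]
ft_force: [1.1, 0.1, 0.2]
opening: 0.628
```

Request:
apply_moves(increments=[[1,-15,0,0,0],[1,-30,0,0,0],[1,-35,0,0,0],[1,-35,0,0,0],[1,-35,0,0,0],[1,-30,0,0,0],[1,0,0,0,0]])

```text
t: 4.7
eef_pos: [627.0, -291.9, 219.3]
tcp_rot: [-0.402, 1.563, -0.537]
ft_force: [-0.2, -0.2, -2.3]
opening: 0.632
```

```bash
python3 - <<'E'
from h import *
g=tray(W,(115,0,41));print(g)
plan((g[0]-9,g[1],g[2]-8+60),-1.42+90)
E
```

```text
[600.56096509  83.08975822 101.36714906]
t4.7 pos [ 627.  -291.9  219.3] jaw -7.7 F [-0.2 -0.2 -2.3] open 0.632 q6 -0.40 down [ 0.007 -0.004 -1.   ]
-> turn 83.7 shift [  64.2  -45.2 -374.3]
```

Request:
apply_moves(increments=[[1,0,0,0,8.4],[1,0,0,0,8.4],[1,0,0,0,8.4],[1,0,0,0,8.4],[1,0,0,0,8.4],[1,0,0,0,8.4],[1,0,0,0,8.4],[1,0,0,0,8.4],[1,0,0,0,8.4],[1,0,0,0,8.1]])

```text
t: 5.7
eef_pos: [625.4, -291.1, 212.8]
tcp_rot: [-2.029, 1.569, 2.652]
ft_force: [-0.2, 0.3, -2.6]
opening: 0.628
```

Request:
apply_moves(increments=[[1,0,-2,-20,0],[1,0,-5,-44,0],[1,0,-5,-44,0],[1,0,-5,-44,0],[1,0,-5,-44,0],[1,0,-5,-44,0],[1,0,-5,-44,0],[1,0,-5,-44,0],[1,0,-5,-34,0],[1,0,-3,-12,0]])

```text
t: 6.7
eef_pos: [589.0, 87.2, 213.3]
tcp_rot: [-1.844, 1.57, 2.848]
ft_force: [0.3, -0.4, -2.8]
opening: 0.63
```

```bash
python3 - <<'E'
from h import *
g=tray(W,(115,0,41))
plan((g[0]-9,g[1],g[2]-8+17),-1.42+90)
E
```

```text
t6.7 pos [589.   87.2 213.3] jaw -91.1 F [ 0.3 -0.4 -2.8] open 0.630 q6 1.63 down [-0.001  0.    -1.   ]
-> turn 0.3 shift [102.9   2.8   4.1]
```

Request:
apply_moves(increments=[[1,0,2.8,4,0.3],[1,25,0,0,0],[1,30,0,0,0],[1,25,0,0,0],[1,12,0,0,0],[1,6,0,0,0],[1,0,0,0,0]])

```text
t: 7.4
eef_pos: [593.3, 79.0, 115.5]
tcp_rot: [-1.108, 1.57, -2.71]
ft_force: [0.1, -0.2, -0.8]
opening: 0.632
```

```bash
python3 - <<'E'
from h import *
g=tray(W,(115,0,41))
plan((g[0],g[1],g[2]-8),-1.42+90)
T=imaging.read_camera("top");S=imaging.read_camera("side")
m=np.zeros((400,800,3),np.uint8)
m[:400,:400]=crop(T,190,150,100,100,4);m[:400,400:]=crop(S,215,170,133,133,3)[:400,:400] if 0 else cv2.resize(crop(S,215,170,120,120,4),(400,400))
cv2.imwrite("pics/g2.png",m)
E
```

```text
t7.4 pos [593.3  79.  115.5] jaw -91.8 F [ 0.1 -0.2 -0.8] open 0.632 q6 1.62 down [-0. -0. -1.]
-> turn -0.4 shift [22.1  7.2 -4.3]
```

View pics/g2.png

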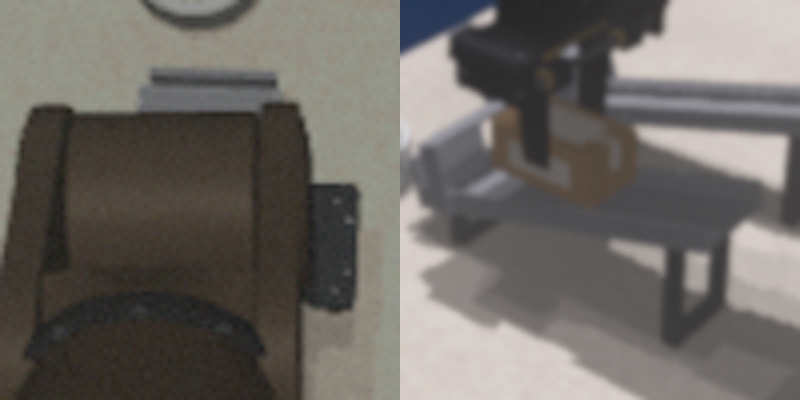

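Request:
apply_moves(increments=[[1,0,0,-4.3,-0.4],[1,0,0,0,0],[1,4,0,0,0],[1,4,2,0,0],[1,3,2,0,0],[1,0,0,0,0]])

```text
t: 8.1
eef_pos: [597.7, 83.7, 104.5]
tcp_rot: [1.247, 1.571, -0.347]
ft_force: [1.3, 0.4, 1.1]
opening: 0.632
```

```bash
python3 - <<'E'
from h import *
g=tray(W,(115,0,41))
plan((g[0],g[1],g[2]-8),-1.42+90)
E
```

```text
t8.1 pos [597.7  83.7 104.5] jaw -91.4 F [1.3 0.4 1.1] open 0.632 q6 1.62 down [ 0. -0. -1.]
-> turn 0.1 shift [11.1  2.9  0.5]
```

Request:
apply_moves(increments=[[1,3,1,0,0],[1,3,1,0,0],[1,3,1,0,0],[1,1,0,0,0],[1,0,0,0,0]])

```text
t: 8.6
eef_pos: [601.9, 83.6, 95.3]
tcp_rot: [1.578, 1.567, -0.016]
ft_force: [4.9, -0.4, 4.7]
opening: 0.633
```

Request:
apply_moves(increments=[[0,0,0,0,0],[0,0,0,0,0],[0,0,0,0,0],[0,0,0,0,0],[0,-15,0,0,0],[0,-30,0,0,0],[1,-30,-15,0,0],[1,0,-30,0,0],[1,0,-30,0,0],[1,0,0,0,0]])

```text
t: 9.6
eef_pos: [522.3, 85.7, 169.9]
tcp_rot: [-1.475, 1.569, -3.068]
ft_force: [-0.1, 0.1, -0.9]
opening: 0.722
```

```bash
python3 - <<'E'
from h import *
for x in(190,100):
    g=tray(W,(x,0,14));plan((g[0]-10,g[1],g[2]+11),-1.42+90)
T=imaging.read_camera("top");S=imaging.read_camera("side")
m=np.zeros((400,800,3),np.uint8)
m[:400,:400]=crop(T,190,150,100,100,4);m[:400,400:]=cv2.resize(crop(S,215,170,120,120,4),(400,400))
cv2.imwrite("pics/g3.png",m)
E
```

```text
t9.6 pos [522.3  85.7 169.9] jaw -91.3 F [-0.1  0.1 -0.9] open 0.722 q6 1.63 down [-0.002 -0.    -1.   ]
-> turn 0.1 shift [ 64.2 -11.    0.9]
t9.6 pos [522.3  85.7 169.9] jaw -91.3 F [-0.1  0.1 -0.9] open 0.722 q6 1.63 down [-0.002 -0.    -1.   ]
-> turn 0.1 shift [87.3 76.   0.9]
```

View pics/g3.png

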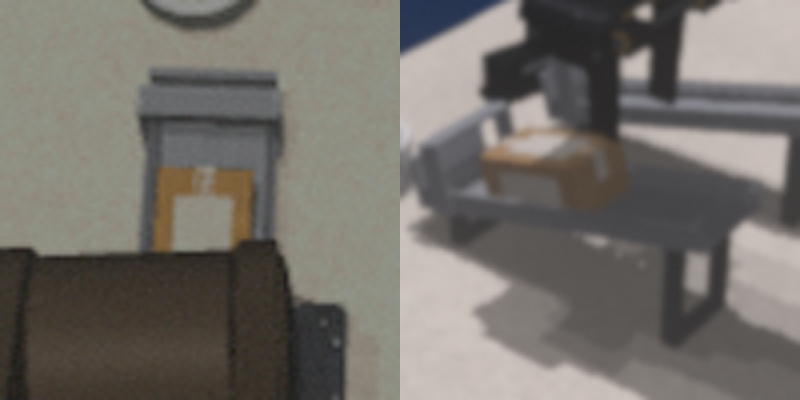

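Request:
apply_moves(increments=[[1,0,-11,1,0],[1,0,0,0,0],[1,0,0,0,0],[1,0,0,0,0],[1,0,0,0,0],[1,20,0,0,0],[1,25,0,0,0],[1,12,0,0,0],[1,5,0,0,0],[1,0,0,0,0]])

```text
t: 10.7
eef_pos: [514.3, 84.7, 107.4]
tcp_rot: [-1.375, 1.57, -2.97]
ft_force: [0.0, -0.2, 0.3]
opening: 0.004
```

```bash
python3 - <<'E'
from h import *
for x in(190,100):
    g=tray(W,(x,0,14));plan((g[0]-10,g[1],g[2]+11),-1.42+90)
E
```

```text
t10.7 pos [514.3  84.7 107.4] jaw -91.4 F [ 0.  -0.2  0.3] open 0.004 q6 1.63 down [-0.001 -0.    -1.   ]
-> turn 0.1 shift [ 1.7 -3.2 -0.3]
t10.7 pos [514.3  84.7 107.4] jaw -91.4 F [ 0.  -0.2  0.3] open 0.004 q6 1.63 down [-0.001 -0.    -1.   ]
-> turn 0.1 shift [24.9 83.8 -0.3]
```

Request:
apply_moves(increments=[[1,2.1,8,0,0],[1,2.1,8,0,0],[1,2.1,8,0,0],[1,2.1,8,0,0],[1,2.1,8,0,0],[1,2.1,8,0,0],[1,2.1,8,0,0],[1,2.1,8,0,0],[1,2.1,8,0,0],[1,0,0,0,0]])

```text
t: 11.7
eef_pos: [587.2, 82.9, 88.3]
tcp_rot: [1.349, 1.57, -0.246]
ft_force: [0.0, -0.1, -0.6]
opening: 0.007
```

```bash
python3 - <<'E'
from h import *
for x in(100,):
    g=tray(W,(x,0,14));plan((g[0]-10,g[1],g[2]+11),-1.42+90)
E
```

```text
t11.7 pos [587.2  82.9  88.3] jaw -91.4 F [ 0.  -0.1 -0.6] open 0.007 q6 1.62 down [ 0. -0. -1.]
-> turn 0.1 shift [ 5.9 10.8 -0.2]
```

Request:
apply_moves(increments=[[1,1,2,0,0],[1,1,2,0,0],[1,0.5,2,0,0],[1,0.5,2,0,0]])

```text
t: 12.1
eef_pos: [594.3, 82.9, 85.7]
tcp_rot: [-0.467, 1.571, -2.062]
ft_force: [-1.6, 0.5, -0.1]
opening: 0.006
```

Request:
apply_moves(increments=[[1,0.5,1.5,0,0],[1,0.5,1.5,0,0]])

```text
t: 12.3
eef_pos: [597.3, 82.8, 84.7]
tcp_rot: [-0.51, 1.571, -2.105]
ft_force: [-1.7, 0.3, 1.6]
opening: 0.004
```

Request:
apply_moves(increments=[[1,0.3,1,0,0],[1,0.3,1,0,0],[1,0,0,0,0]])

```text
t: 12.6
eef_pos: [599.4, 82.7, 84.1]
tcp_rot: [1.005, 1.571, -0.59]
ft_force: [-0.3, -0.2, 0.3]
opening: 0.003
```

```bash
python3 - <<'E'
from h import *
g=tray(W,(100,0,14));plan((g[0]-10,g[1],g[2]+11),-1.42+90)
T=imaging.read_camera("top");S=imaging.read_camera("side")
m=np.zeros((400,800,3),np.uint8)
m[:400,:400]=crop(T,190,150,100,100,4);m[:400,400:]=crop(S,205,190,80,80,5)
cv2.imwrite("pics/g4.png",m)
E
```

```text
t12.6 pos [599.4  82.7  84.1] jaw -91.4 F [-0.3 -0.2  0.3] open 0.003 q6 1.62 down [ 0. -0. -1.]
-> turn 0.1 shift [ 1.7 -1.3 -0.2]
```

View pics/g4.png

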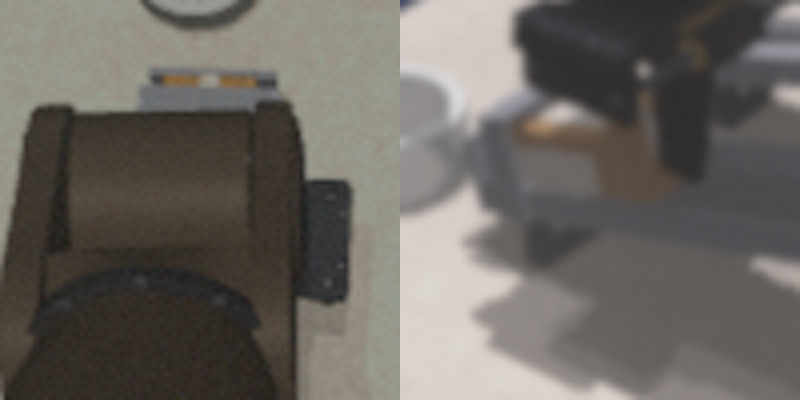

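Request:
apply_moves(increments=[[1,0.3,1,0,0],[1,0.3,1,0,0],[1,0.3,1,0,0]])

```text
t: 13.0
eef_pos: [600.5, 82.8, 83.5]
tcp_rot: [-1.517, 1.567, -3.112]
ft_force: [-14.6, -0.6, 15.9]
opening: 0.001
```

Request:
apply_moves(increments=[[1,-3,-10,0,0],[0,-35,-10,0,0],[0,-40,0,0,0],[0,-40,0,0,0]])

```text
t: 13.4
eef_pos: [581.8, 83.1, 202.5]
tcp_rot: [-0.992, 1.571, -2.587]
ft_force: [0.5, -0.8, 0.7]
opening: 0.2
```

```bash
python3 - <<'E'
from h import *
plan((440,311,130),159.8)
E
```

```text
t13.4 pos [581.8  83.1 202.5] jaw -91.4 F [ 0.5 -0.8  0.7] open 0.200 q6 1.62 down [-0. -0. -1.]
-> turn -71.2 shift [  72.5  164.9 -211.7]
```

Request:
apply_moves(increments=[[0,0,0,0,-7.9],[0,0,0,0,-7.9],[0,0,0,0,-7.9],[0,0,0,0,-7.9],[0,0,0,0,-7.9],[0,0,0,0,-7.9],[0,0,0,0,-7.9],[0,0,0,0,-7.9],[0,0,0,0,-8],[0,0,15,-20,0]])

```text
t: 14.4
eef_pos: [569.5, 102.9, 201.1]
tcp_rot: [0.07, 1.57, -0.278]
ft_force: [0.5, -0.1, 0.0]
opening: 0.99
```

Request:
apply_moves(increments=[[0,0,22,-28,0],[0,0,22,-28,0],[0,5,22,-28,0],[0,10,22,-28,0],[0,15,22,-28,0],[0,20,22,-28,0],[0,20,18,-23,0],[0,0,0,0,0],[0,0,0,0,0]])

```text
t: 15.3
eef_pos: [440.9, 311.0, 131.1]
tcp_rot: [-1.509, 1.571, -1.86]
ft_force: [0.4, 0.3, 0.6]
opening: 1.002
```

```bash
python3 - <<'E'
from h import *
plan((440,311,33),159.8)
E
```

```text
t15.3 pos [440.9 311.  131.1] jaw -20.1 F [0.4 0.3 0.6] open 1.002 q6 0.84 down [-0. -0. -1.]
-> turn 0.1 shift [98.1 -0.2 -0.8]
```

Request:
apply_moves(increments=[[0,25,0,-0.8,0],[0,30,0,0,0],[0,25,0,0,0],[0,13,0,0,0],[0,5,0,0,0],[0,0,0,0,0],[1,0,0,0,0],[1,0,0,0,0],[1,0,0,0,0],[1,0,0,0,0]])

```text
t: 16.3
eef_pos: [440.4, 311.2, 33.6]
tcp_rot: [0.723, 1.57, 0.371]
ft_force: [0.9, -0.2, 0.2]
opening: 0.717
```

Request:
apply_moves(increments=[[1,0,0,0,0],[1,0,0,0,0],[1,0,0,0,0],[1,0,0,0,0],[1,-15,0,0,0],[1,-35,0,0,0],[1,-40,0,0,0],[1,-40,0,0,0],[1,-40,0,0,0],[1,-20,0,0,0]])

```text
t: 17.3
eef_pos: [440.7, 311.3, 226.2]
tcp_rot: [0.81, 1.567, 0.459]
ft_force: [-0.1, -0.3, -3.0]
opening: 0.628
```

```bash
python3 - <<'E'
from h import *
g=tray(W,(212,0,41));print(g)
plan((g[0]-9,g[1]-1,g[2]-8+60),-1.42+90)
E
```

```text
[506.89493357  85.41162214 126.47259644]
t17.3 pos [440.7 311.3 226.2] jaw -20.2 F [-0.1 -0.3 -3. ] open 0.628 q6 0.84 down [ 0.003  0.002 -1.   ]
-> turn 71.3 shift [ 47.6  62.7 225.4]
```

Request:
apply_moves(increments=[[1,0,0,0,7.9],[1,0,0,0,7.9],[1,0,0,0,7.9],[1,0,0,0,7.9],[1,0,0,0,7.9],[1,0,0,0,7.9],[1,0,0,0,7.9],[1,0,0,0,7.9],[1,0,0,0,8.1],[1,0,5,18,0]])

```text
t: 18.3
eef_pos: [444.4, 293.7, 222.7]
tcp_rot: [-1.335, 1.57, -2.935]
ft_force: [0.8, -0.2, -1.8]
opening: 0.627
```

Request:
apply_moves(increments=[[1,0,10,35,0],[1,0,10,35,0],[1,0,10,35,0],[1,0,10,35,0],[1,0,10,35,0],[1,0,7,25,0],[1,0,1,7,0],[1,0,0,0,0],[1,0,0,0,0]])

```text
t: 19.2
eef_pos: [497.2, 85.1, 223.0]
tcp_rot: [-1.756, 1.57, 2.931]
ft_force: [0.3, -0.3, -1.5]
opening: 0.63
```

```bash
python3 - <<'E'
from h import *
g=tray(W,(212,0,41));print(g)
plan((g[0]-9,g[1]-1,g[2]-8+17),-1.42+90)
E
```

```text
[506.89493357  85.41162214 126.47259644]
t19.2 pos [497.2  85.1 223. ] jaw -91.4 F [ 0.3 -0.3 -1.5] open 0.630 q6 1.63 down [-0.  0. -1.]
-> turn -0.0 shift [87.6  0.7  0.7]
```

Request:
apply_moves(increments=[[1,25,0.7,0.7,0],[1,30,0,0,0],[1,22,0,0,0],[1,8,0,0,0],[1,3,0,0,0],[1,4,2,0,0],[1,4,3,0,0],[1,3,2,0,0]])

```text
t: 20.0
eef_pos: [505.9, 83.8, 124.9]
tcp_rot: [1.722, 1.569, 0.126]
ft_force: [-0.6, 1.1, 4.6]
opening: 0.629
```

```bash
python3 - <<'E'
from h import *
g=tray(W,(212,0,41));plan((g[0],g[1]-1,g[2]-8),-1.42+90)
E
```

```text
t20.0 pos [505.9  83.8 124.9] jaw -91.5 F [-0.6  1.1  4.6] open 0.629 q6 1.63 down [ 0.002  0.    -1.   ]
-> turn -0.0 shift [ 6.4  0.9 -0.6]
```

Press the last bit, release, lift, back off and close.

Request:
apply_moves(increments=[[1,2.5,1,0,0],[1,1.5,0.5,0,0],[0,0,0,0,0],[0,0,0,0,0],[0,0,0,0,0],[0,-15,0,0,0],[0,-30,0,0,0],[1,-25,-10,0,0],[1,0,-40,0,0],[1,0,-27,0,0]])

```text
t: 21.0
eef_pos: [428.0, 85.5, 190.6]
tcp_rot: [1.322, 1.57, -0.274]
ft_force: [-0.7, -0.4, -0.0]
opening: 0.805
```

Request:
apply_moves(increments=[[1,0,0,0,0],[1,0,0,0,0],[1,0,0,0,0],[1,0,0,0,0]])

```text
t: 21.4
eef_pos: [430.6, 85.4, 190.0]
tcp_rot: [1.007, 1.571, -0.59]
ft_force: [0.0, -0.5, 0.1]
opening: 0.464
```

```bash
python3 - <<'E'
from h import *
for x in (272,200):
    g=tray(W,(x,0,14));plan((g[0]-10,g[1],g[2]+11),-1.42+90)
E
```

```text
t21.4 pos [430.6  85.4 190. ] jaw -91.5 F [ 0.  -0.5  0.1] open 0.464 q6 1.64 down [ 0. -0. -1.]
-> turn -0.0 shift [63.1  1.4 -1.6]
t21.4 pos [430.6  85.4 190. ] jaw -91.5 F [ 0.  -0.5  0.1] open 0.464 q6 1.64 down [ 0. -0. -1.]
-> turn -0.0 shift [81.8 70.9 -1.6]
```

Request:
apply_moves(increments=[[1,0,0,-1,0],[1,0,0,0,0],[1,0,0,0,0],[1,0,0,0,0],[1,20,0,0,0],[1,25,0,0,0],[1,13,0,0,0],[1,5,0,0,0],[1,0,0,0,0]])

```text
t: 22.3
eef_pos: [429.7, 86.5, 126.9]
tcp_rot: [-1.383, 1.57, -2.979]
ft_force: [-0.3, 0.7, -0.3]
opening: 0.005
```

Request:
apply_moves(increments=[[1,1.9,7,0,0],[1,1.9,7,0,0],[1,1.9,7,0,0],[1,1.9,7,0,0],[1,1.9,7,0,0],[1,1.9,7,0,0],[1,1.9,7,0,0],[1,0,0,0,0]])

```text
t: 23.1
eef_pos: [479.7, 85.2, 113.6]
tcp_rot: [1.395, 1.57, -0.201]
ft_force: [-0.3, -0.8, -0.4]
opening: 0.005
```

```bash
python3 - <<'E'
from h import *
for x in (200,):
    g=tray(W,(x,0,14));plan((g[0]-10,g[1],g[2]+11),-1.42+90)
E
```

```text
t23.1 pos [479.7  85.2 113.6] jaw -91.5 F [-0.3 -0.8 -0.4] open 0.005 q6 1.64 down [ 0. -0. -1.]
-> turn -0.0 shift [ 5.3 21.8 -0.6]
```

Request:
apply_moves(increments=[[1,1.2,4,0,0],[1,1.2,4,0,0],[1,1.2,4,0,0],[1,0.8,3,0,0],[1,0.6,3,0,0],[1,0.5,2,0,0]])

```text
t: 23.7
eef_pos: [499.0, 84.7, 108.3]
tcp_rot: [-0.285, 1.571, -1.881]
ft_force: [-1.2, -0.0, -0.4]
opening: 0.004
```

Request:
apply_moves(increments=[[1,0.3,1,0,0],[1,0.3,1,0,0],[1,0.3,1,0,0]])

```text
t: 24.0
eef_pos: [501.8, 84.7, 107.5]
tcp_rot: [-0.291, 1.571, -1.887]
ft_force: [-1.0, 0.9, 0.3]
opening: 0.013
```

Request:
apply_moves(increments=[[1,0.3,1,0,0],[1,0.3,1,0,0],[1,0.3,1,0,0]])

```text
t: 24.3
eef_pos: [503.3, 84.6, 106.8]
tcp_rot: [-1.481, 1.568, -3.077]
ft_force: [-12.5, -0.2, 14.7]
opening: 0.004
```

Request:
apply_moves(increments=[[1,-3,-10,0,0],[0,-35,-10,0,0],[0,-40,0,0,-8],[0,-30,0,0,-8],[0,0,0,0,-8],[0,0,0,0,-8],[0,0,0,0,-8],[0,0,0,0,-8],[0,0,0,0,-8],[0,0,0,0,-8]])

```text
t: 25.3
eef_pos: [484.7, 85.1, 214.7]
tcp_rot: [0.427, 1.57, -0.047]
ft_force: [-0.3, -0.3, 0.0]
opening: 0.704
```

```bash
python3 - <<'E'
from h import *
plan((422.4,-346.6,130),162)
E
```

```text
t25.3 pos [484.7  85.1 214.7] jaw -27.1 F [-0.3 -0.3  0. ] open 0.704 q6 0.51 down [ 0.001 -0.    -1.   ]
-> turn -9.1 shift [  84.7 -429.9   74.1]
```

Request:
apply_moves(increments=[[0,0,0,0,-8],[0,0,0,0,-1.1],[0,0,-18,3,0],[0,0,-35,6,0],[0,0,-40,7,0],[0,0,-40,7,0],[0,0,-40,7,0],[0,0,-40,7,0],[0,0,-40,7,0],[0,0,-40,7,0]])

```text
t: 26.3
eef_pos: [440.4, -210.7, 214.8]
tcp_rot: [-0.284, 1.57, -0.608]
ft_force: [0.4, 0.1, -0.9]
opening: 0.996
```

Request:
apply_moves(increments=[[0,5,-40,7,0],[0,20,-40,7,0],[0,30,-35,6,0],[0,25,-16,3,0],[0,0,-5,1,0],[0,0,0,0,0],[0,0,0,0,0]])

```text
t: 27.0
eef_pos: [421.4, -345.1, 136.0]
tcp_rot: [-0.456, 1.569, -0.776]
ft_force: [0.6, 0.4, 0.5]
opening: 1.0
```

```bash
python3 - <<'E'
from h import *
plan((422.4,-346.6,33),162)
E
```

```text
t27.0 pos [ 421.4 -345.1  136. ] jaw -18.4 F [0.6 0.4 0.5] open 1.000 q6 -0.49 down [ 0.001 -0.001 -1.   ]
-> turn -0.4 shift [103.   -1.    1.3]
```

Request:
apply_moves(increments=[[0,25,-1,1.3,-0.4],[0,30,0,0,0],[0,28,0,0,0],[0,15,0,0,0],[0,5,0,0,0],[0,0,0,0,0],[1,0,0,0,0],[1,0,0,0,0],[1,0,0,0,0],[1,0,0,0,0]])

```text
t: 28.0
eef_pos: [421.9, -347.2, 32.1]
tcp_rot: [-0.532, 1.57, -0.845]
ft_force: [0.2, 0.7, -0.3]
opening: 0.72
```

Request:
apply_moves(increments=[[1,0,0,0,0],[1,0,0,0,0],[1,0,0,0,0],[1,0,0,0,0],[1,0,0,0,0],[1,0,0,0,0],[1,0,0,0,0],[1,0,0,0,0],[1,0,0,0,0]])

```text
t: 28.9
eef_pos: [421.7, -347.0, 31.6]
tcp_rot: [-2.637, 1.571, -2.95]
ft_force: [0.0, -1.3, -0.8]
opening: 0.377
```

Request:
apply_moves(increments=[[1,-15,0,0,0],[1,-35,0,0,0],[1,-40,0,0,0],[1,-40,0,0,0],[1,-40,0,0,0],[1,-15,0,0,0]])

```text
t: 29.5
eef_pos: [422.4, -347.6, 220.4]
tcp_rot: [-0.501, 1.566, -0.814]
ft_force: [-0.2, -0.3, -1.8]
opening: 0.379
```

```bash
python3 - <<'E'
from h import *
g=tray(N,(135,0,41));print(g)
plan((g[0]-11,g[1],g[2]-8+60),2.01+90)
E
```

```text
[588.28529763 -92.50144929 106.54352997]
t29.5 pos [ 422.4 -347.6  220.4] jaw -17.9 F [-0.2 -0.3 -1.8] open 0.379 q6 -0.50 down [ 0.003 -0.004 -1.   ]
-> turn 70.0 shift [  61.5  163.5 -249.7]
```

Request:
apply_moves(increments=[[1,0,0,0,7.8],[1,0,0,0,7.8],[1,0,0,0,7.8],[1,0,0,0,7.8],[1,0,0,0,7.8],[1,0,0,0,7.8],[1,0,0,0,7.8],[1,0,0,0,7.8],[1,0,0,0,7.6],[1,0,10,-15,0]])

```text
t: 30.5
eef_pos: [430.7, -332.5, 216.4]
tcp_rot: [-0.864, 1.571, -2.405]
ft_force: [-0.1, -0.1, -1.9]
opening: 0.378
```

Request:
apply_moves(increments=[[1,0,20,-30,0],[1,0,24,-36,0],[1,0,24,-36,0],[1,0,24,-36,0],[1,0,24,-36,0],[1,0,20,-31,0],[1,0,12,-20,0],[1,0,5,-9,0],[1,0,0,0,0],[1,0,0,0,0]])

```text
t: 31.5
eef_pos: [575.3, -93.1, 216.5]
tcp_rot: [-1.156, 1.57, -2.691]
ft_force: [0.1, 0.6, -1.7]
opening: 0.375
```

```bash
python3 - <<'E'
from h import *
g=tray(N,(135,0,41));print(g)
plan((g[0]-8,g[1],g[2]-8+22),2.01+90)
E
```

```text
[588.28529763 -92.50144929 106.54352997]
t31.5 pos [575.3 -93.1 216.5] jaw -88.0 F [ 0.1  0.6 -1.7] open 0.375 q6 1.26 down [-0. -0. -1.]
-> turn 0.0 shift [95.9  5.  -0.5]
```

Request:
apply_moves(increments=[[1,25,5,-0.5,0],[1,30,0,0,0],[1,25,0,0,0],[1,12,0,0,0],[1,4,0,0,0],[1,0,0,0,0]])

```text
t: 32.1
eef_pos: [580.8, -92.3, 120.9]
tcp_rot: [0.675, 1.571, -0.861]
ft_force: [0.7, -0.5, -1.0]
opening: 0.381
```

```bash
python3 - <<'E'
from h import *
g=tray(N,(135,0,41))
plan((g[0],g[1],g[2]-8),2.01+90)
T=imaging.read_camera("top");S=imaging.read_camera("side")
m=np.zeros((400,800,3),np.uint8)
m[:400,:400]=crop(T,215,155,125,125,3.2)[:400,:400];m[:400,400:]=crop(S,225,165,125,125,3.2)[:400,:400]
cv2.imwrite("pics/g5.png",m)
E
```

```text
t32.1 pos [580.8 -92.3 120.9] jaw -88.0 F [ 0.7 -0.5 -1. ] open 0.381 q6 1.27 down [ 0. -0. -1.]
-> turn -0.0 shift [22.4  7.5  0.4]
```

View pics/g5.png

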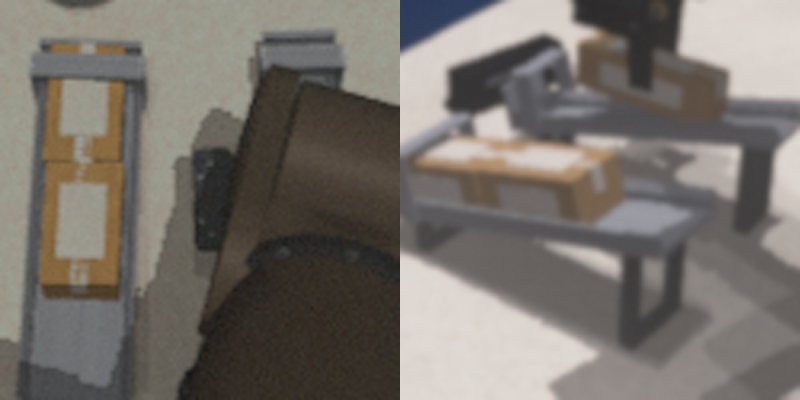

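Request:
apply_moves(increments=[[1,4,0,0,0],[1,4,2,0,0],[1,4,2,0,0],[1,3,2,0,0],[1,0,0,0,0]])

```text
t: 32.7
eef_pos: [587.0, -91.4, 105.3]
tcp_rot: [-1.585, 1.571, -3.12]
ft_force: [1.2, 1.6, 2.2]
opening: 0.374
```

```bash
python3 - <<'E'
from h import *
g=tray(N,(135,0,41))
plan((g[0],g[1],g[2]-8),2.01+90)
E
```

```text
t32.7 pos [587.  -91.4 105.3] jaw -87.9 F [1.2 1.6 2.2] open 0.374 q6 1.27 down [-0. -0. -1.]
-> turn 0.0 shift [6.7 1.2 1.1]
```

Request:
apply_moves(increments=[[1,3,1,1,0],[1,2,0,0,0],[0,0,0,0,0],[0,0,0,0,0],[0,0,0,0,0],[0,-15,0,0,0],[0,-30,0,0,0],[1,-25,-15,0,0],[1,0,-40,0,0],[1,0,-38,0,0]])

```text
t: 33.7
eef_pos: [493.7, -95.7, 171.0]
tcp_rot: [0.954, 1.57, -0.581]
ft_force: [0.0, -0.4, -0.5]
opening: 0.6
```

Request:
apply_moves(increments=[[1,0,0,0,0],[1,0,0,0,0],[1,0,0,0,0],[1,0,0,0,0],[1,0,0,0,0],[1,0,0,0,0],[1,0,0,0,0]])

```text
t: 34.4
eef_pos: [495.0, -95.7, 170.5]
tcp_rot: [-1.529, 1.571, -3.064]
ft_force: [-0.3, 0.5, 0.7]
opening: 0.028
```

```bash
python3 - <<'E'
from h import *
for x in (218,140):
    g=tray(N,(x,0,14));plan((g[0]-10,g[1],g[2]+11),2.01+90)
T=imaging.read_camera("top");S=imaging.read_camera("side")
m=np.zeros((400,800,3),np.uint8)
m[:400,:400]=crop(T,255,155,100,100,4);m[:400,400:]=crop(S,245,165,100,100,4)
cv2.imwrite("pics/g6.png",m)
E
```

```text
t34.4 pos [495.  -95.7 170.5] jaw -87.9 F [-0.3  0.5  0.7] open 0.028 q6 1.21 down [-0. -0. -1.]
-> turn 0.0 shift [57.5 -3.8 -0.3]
t34.4 pos [495.  -95.7 170.5] jaw -87.9 F [-0.3  0.5  0.7] open 0.028 q6 1.21 down [-0. -0. -1.]
-> turn 0.0 shift [77.7 71.6 -0.3]
```

View pics/g6.png

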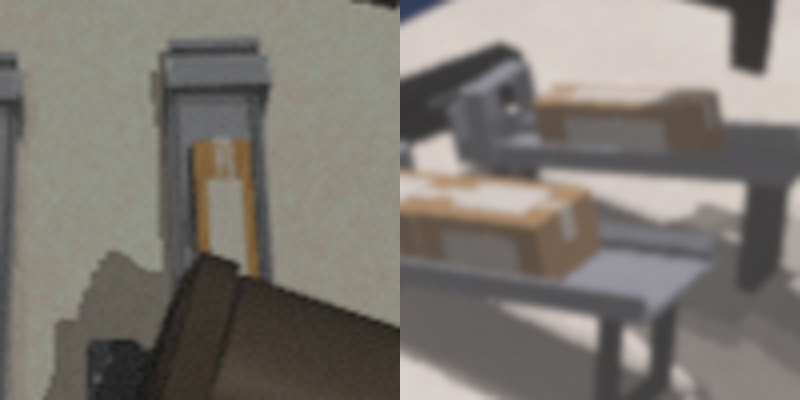

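Request:
apply_moves(increments=[[1,20,-4,0,0],[1,22,0,0,0],[1,11,0,0,0],[1,4.5,0,0,0],[1,0,0,0,0]])

```text
t: 35.0
eef_pos: [490.9, -95.9, 113.0]
tcp_rot: [-1.827, 1.57, 2.922]
ft_force: [1.0, -0.3, 1.1]
opening: 0.004
```

Request:
apply_moves(increments=[[1,1.9,7,0,0],[1,1.9,7,0,0],[1,1.9,7,0,0],[1,1.9,7,0,0],[1,1.9,7,0,0],[1,1.9,7,0,0],[1,1.9,7,0,0],[1,1.9,7,0,0],[1,0.8,3,0,0],[1,0,0,0,0]])

```text
t: 36.0
eef_pos: [550.1, -93.8, 96.9]
tcp_rot: [-1.225, 1.571, -2.76]
ft_force: [-0.4, 0.4, -0.3]
opening: 0.003
```

```bash
python3 - <<'E'
from h import *
for x in (140,):
    g=tray(N,(x,0,14));plan((g[0]-10,g[1],g[2]+11),2.01+90)
E
```

```text
t36.0 pos [550.1 -93.8  96.9] jaw -87.9 F [-0.4  0.4 -0.3] open 0.003 q6 1.25 down [-0. -0. -1.]
-> turn 0.0 shift [ 4.1 16.4 -0.3]
```

Request:
apply_moves(increments=[[1,1,3.5,0,0],[1,1,3.5,0,0],[1,0.8,3,0,0],[1,0.6,2,0,0]])

```text
t: 36.4
eef_pos: [562.1, -93.4, 93.7]
tcp_rot: [0.723, 1.571, -0.812]
ft_force: [-0.0, -0.0, -0.1]
opening: 0.004
```

Request:
apply_moves(increments=[[1,0.3,1,0,0],[1,0.3,1,0,0],[1,0.3,1,0,0]])

```text
t: 36.7
eef_pos: [564.8, -93.3, 92.8]
tcp_rot: [-0.235, 1.571, -1.77]
ft_force: [-1.0, -0.4, 0.4]
opening: 0.002
```

Request:
apply_moves(increments=[[1,0.3,1,0,0],[1,0.3,1,0,0]])

```text
t: 36.9
eef_pos: [566.9, -93.2, 92.2]
tcp_rot: [0.615, 1.571, -0.921]
ft_force: [0.4, 0.5, -0.0]
opening: 0.004
```

Request:
apply_moves(increments=[[1,0.3,1,0,0],[1,0.3,1,0,0]])

```text
t: 37.1
eef_pos: [568.9, -93.1, 91.6]
tcp_rot: [0.411, 1.571, -1.124]
ft_force: [-1.4, 0.5, 1.0]
opening: 0.005
```

Request:
apply_moves(increments=[[1,0.3,1,0,0],[1,0.3,1,0,0]])

```text
t: 37.3
eef_pos: [569.6, -93.0, 91.2]
tcp_rot: [-1.655, 1.568, 3.094]
ft_force: [-10.7, -1.0, 12.1]
opening: 0.001
```

Request:
apply_moves(increments=[[1,-3,-10,0,0],[1,-30,-10,0,0],[1,-40,0,0,0],[1,-40,0,0,0],[1,0,-10,30,0],[1,0,-10,40,0],[1,0,-10,40,0],[1,0,-10,40,0],[1,0,-10,40,0],[1,0,-10,40,0]])

```text
t: 38.3
eef_pos: [498.3, -327.3, 204.1]
tcp_rot: [1.041, 1.57, -0.494]
ft_force: [-0.3, -0.3, 0.8]
opening: 0.004
```

Request:
apply_moves(increments=[[1,0,-5,40,0],[1,0,-5,40,0],[1,0,-5,40,0],[1,0,0,40,0],[1,0,0,20,0],[1,0,0,0,0],[1,0,0,0,0]])

```text
t: 39.0
eef_pos: [490.1, -505.8, 203.6]
tcp_rot: [-2.76, 1.57, 1.987]
ft_force: [-0.1, 0.3, 0.1]
opening: 0.004
```

```bash
python3 - <<'E'
from h import *
plan((500,-400,200))
T=imaging.read_camera("top");S=imaging.read_camera("side")
m=np.zeros((420,800,3),np.uint8)
m[:420,:400]=cv2.resize(crop(T,90,100,280,294,1),(400,420),interpolation=cv2.INTER_CUBIC)
m[:400,400:]=crop(S,215,165,100,100,4)
cv2.imwrite("pics/g7.png",m)
E
```

```text
t39.0 pos [ 490.1 -505.8  203.6] jaw -88.0 F [-0.1  0.3  0.1] open 0.004 q6 0.64 down [-0.     0.001 -1.   ]
-> turn 0.0 shift [   3.7   13.6 -105.4]
```

View pics/g7.png

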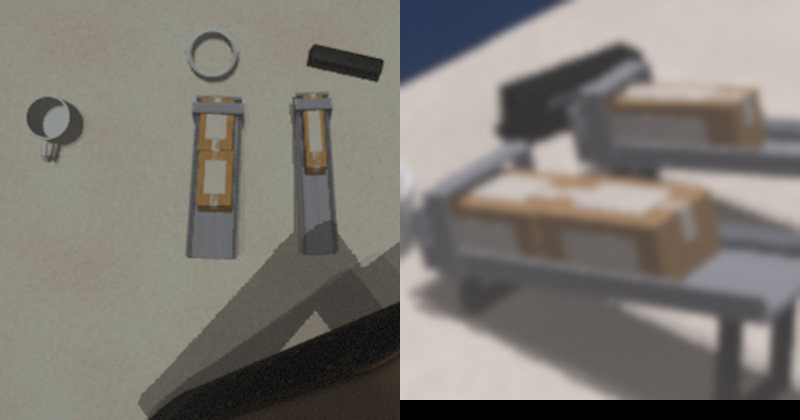

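The picture shows both wide cartons end to end under the bar in the wide tray (top view, around (216,160)). The slim carton is under its bar against the stop (around (315,135)). The mug, tape and stapler have not moved, and the arm is clear.

```bash
python3 -c "
from cell import env;print(env.job_done())"
```

```text
the job is handed in; nothing more can be done
None
```

All three cartons are in their trays and the job is handed in at about 39 s of the 72 s allowed. The two wide cartons lie one behind the other in the wide tray, and the slim one is in the narrow tray. I set each down behind the hold-down bar and slid it under with closed fingers until the push force rose.

- **Contact at the stops:** The push force along x jumped from about 1–2 N to 11–15 N, with 12–16 N upward, as each carton stopped. The two wide cartons stopped 97.2 mm apart in x, against 96.6 mm expected for 100 mm cartons end to end.
- **One disagreement:** The stop positions came 2–3 mm further in than my tray estimate, by a similar amount in both trays. I took this as image calibration or reading error in the trays' position.
- **Last pictures:** They show the cartons lying flat, lengthwise and labels up in their channels, under the bars and with no gap visible. The mug, tape roll and stapler look unmoved by eye; I did not measure them again. The arm was clear and the force reading was near zero.

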